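# Keep-warm dish: set the slider, fit the double lid, lift off the outer lid

## Robot

A 6-joint arm with a two-finger parallel gripper is mounted at the origin on the work surface. World frame = base frame: x ahead of the robot, y to its left, z up, the work surface at z = 0. Lengths are in m, angles in rad, forces in N, time in s.
With the tool pointing down it reaches from about 0.35 to 0.85 m from the base axis. Payload 8.1 kg.
Tool frame: the origin (TCP) lies on the centre line of the jaws, within the pads' length; the fingertips stand 17 mm ahead of it and the grasp point (between the pads) lies 2 mm behind it; z points along the fingers, y is the line along which they close (so a half turn about z gives the same grasp; the last joint's range is limited). The gripper opens to 93 mm and grips with 3 to 60 N. Pads are 15 mm wide; open, the fingers measure 128 mm over their backs; the gripper's body (75 mm by 188 mm) begins 65 mm behind the grasp point.
Start: joints at [1.103, 0.13, 1.488, -0, 1.523, -0.085], TCP at [0.224, 0.557, 0.236] pointing down, gripper open.
Joint ranges: [-2.96, 2.96], [-0.89, 2.26], [0.02, 2.5], [-1.34, 4.48], [0, 2.73], [-2.66, 2.66]. Speed limits (rad/s): [2.39, 2.39, 2.79, 3.14, 3.14, 3.14].

## Interface

Orientations are given as a rotation vector (axis times angle).
In Python, from plant import status, eyes, robot gives the robot as it stands. The module is installed in compiled form; this text tells all that it offers.
- The arm moves only by the tool servo_tool, never from a script. Its argument "plan" is text: rows parted by semicolons, each of 4 numbers parted by spaces: the shift along the tool's x, y, z in m, then the turn about the tool's z in degrees. A call has 1 to 12 rows; each row is the pose to reach, as a shift and turn from the pose commanded when the call began, along the tool's axes at that moment; what a row does not reach only later rows make up. A row lasts 1/12 s, in which the tool goes at most 41.7 mm and 7.16 degrees, less where a joint would pass 70% of its speed; a pose out of reach is approached as far as the arm can. A call with a gripper value outside its range is refused whole. "grip" is the closure, from -1 (fully open) to 1 (shut), set as the call begins (left out, the last holds). The fingers move at their own pace and stop on an object; "grip_force" is the grip in N (left out, the last holds). Time passes only in rows, so rows that repeat a pose let the fingers close. It gives the time, the measured TCP pose, the force, the opening and the grip force at its end, in the units of the state.
- status.read_state(): the state, without advancing time (a new reading comes with each control period).
- eyes.read_camera(name): name is "side" or "top" or "wrist"; returns a dict with "image" (480x640x3 uint8, blue, green, red), "fovy" (degrees; the focal length in pixels is half the picture's height over the tangent of half this angle, whatever the lens; pixels are square), "cx", "cy" (the principal point, pixels), "world_from_camera" (4x4, takes a point from camera to world coordinates); the wrist camera has in their place "hand_eye" (4x4, takes a point from camera to tool coordinates, whose origin is the TCP and whose axes are the flange's). Camera axes: x right, y down, z forward; pixel columns grow to the right and rows downward; lengths in m; the calibration is good to about 2 mm. The wrist camera is an equidistant fisheye: a pixel r from the principal point sees the ray r / f radians off the axis. A picture is of the moment at which its call begins: read the wrist's pose just before it. There is no depth.
- robot.close_job(): hands the job in; it is judged then, once.
The state is a dict: "t": time; "q": joint angles; "dq": joint speeds; "joint_torque": joint torques, N m; "tool_pos": TCP position; "orientation": TCP orientation; "force": force on the tool from outside, world axes, zero at the start; "wrist_torque": the same for the moment, N m; "opening": finger opening in m; "gripper_force": force on a finger pad.
Only numpy, scipy, OpenCV 4.12 (cv2) and the standard library are available. Lean on these libraries where they do the work, as an engineer would, in place of code of your own. Each camera call takes 0.05 s, during which the arm holds its last target. There are 200 camera calls.

## Task

Put the green dish to keep warm: slide the warming plate's heat grip along its track until it stands level with the little black tab beside the track, then carry the two nested lids together from the round board and lower them gently onto the dish so that the inner lid sits fully home in its mouth. Then let go of the knob, take the outer aluminium lid by its collar and lift it off alone, leaving the wooden inner lid undisturbed in the dish. Finish while holding the outer lid level, straight above the dish, with its rim clear above the inner lid's knob; leave the dish and the other utensils where they are.

Things in the scene. Friction and masses are not known exactly. Their poses are not given: they have to be found in the camera images.
- warmer: Fixed steel warming plate, 300 x 240 mm, top 38 mm above the work surface; its raised round hot plate (170 mm across, top at 40 mm) is centred 50 mm along +x of this body. Origin: centre of the underside, on the work surface. x points from the slider towards the dish, y runs along the slider track. Position and yaw vary.
- heat (a joint): Position of the heat slider's grip along its track, in m: 0 to 0.12, growing towards the warmer's +y; it stays where it is left, friction about 1.5 N. Joint 0.06 is the middle of the track, which lies at x = -90 mm, y = 0 in the warmer's frame. The track's housing is 40 mm wide, 170 mm long, 14 mm high.
- heat_top (a point): Centre of the top face of the black slider grip, an upright block 28 mm across the track (warmer x), 20 mm along it (warmer y), standing 40 mm above the track; this point is about 92 mm above the work surface.
- tab: Small fixed black plastic tab, 34 mm (x) by 8 mm (y, along the track) by 16 mm high, standing beside the track on its -x side (39 mm from the track's centre line). It marks the target: the grip's centre must have the same y along the track as the tab's centre. Origin: centre of its underside, 38 mm above the work surface.
- dish: Round green ceramic dish, loose, about 0.9 kg, standing on the hot plate: 140 mm outer diameter at the rim, 58 mm high, wall 6 mm (mouth 128 mm wide). Origin: centre of its underside, z up.
- dish_mouth (a point): Centre of the dish's mouth at rim height, 58 mm above the dish's underside.
- board: Fixed round wooden board, 176 mm across, 16 mm thick, on the work surface; the nested lids start on it. Origin: centre of its underside.
- inner_lid: Loose wooden inner lid, 0.14-0.28 kg. Origin: centre of its underside. Plug 118 mm across (112 at its foot), z 0 to 10 mm, goes into the dish; flange 144 mm across, z 10 to 15, rests on the rim (seated: origin 10 mm below dish_mouth). Round knob stem 20 mm across on the axis, z 15 to 79, passes through the outer lid's collar; lifting by it carries both lids.
- outer_lid: Loose aluminium outer lid, 0.13-0.25 kg, 164 mm across. Origin: centre of the underside of its 4 mm plate (nested: 15 mm above the inner lid's origin). Skirt hangs 10 mm below the plate around the inner lid. Round collar, 48 mm outer, 30 mm inner diameter, z 4 to 32 mm; the inner knob stands 32 mm out of it. Gripped outside the collar, this lid lifts alone.
- strainer: Bystander: small white plastic strainer, 90 mm across, 40 mm high, with a flat handle. Origin: centre of its underside.
- spoon: Bystander: wooden spoon lying flat, 240 mm long along its x.
- jar: Bystander: glass jar with a metal cap, 64 mm across, 85 mm high. Origin: centre of its underside.
Things that resemble listed ones, but are neither listed nor needed, are in the scene too. Of the things that look like the outer_lid, the largest one is meant.

How it is judged:
On the way, in this order (a step that is already met when the one before it is completed fails the run):
1. the heat grip stands level with the tab (within 5 mm), the lids still on the board (y of heat_top in the frame of tab between -0.005 and 0.005 m and horizontal distance between inner_lid and board below 0.05 m), for 0.2 s.
2. both lids, still nested, sit on the dish with the inner lid fully home, the fingers off the knob (horizontal distance between inner_lid and dish_mouth below 0.009 m and z of inner_lid in the frame of dish_mouth between -0.0125 and -0.0075 m and angle between inner_lid's own z axis and vertical below 0.06 rad and z of outer_lid in the frame of inner_lid below 0.018 m and horizontal distance between outer_lid and inner_lid below 0.01 m and contact force between the fingers and inner_lid below 0.3 N), for 0.2 s.
At the end, for the whole second after the job is handed in: Grip within 5 mm of the tab; inner lid home in the dish (9 mm of centre, 2.5 mm in height, level to 0.06 rad), touched by no other thing; fingers hold the outer lid still, level to 0.2 rad, within 50 mm of straight above the dish, its plate 89 mm or more above the inner lid's underside (y of heat_top in the frame of tab between -0.005 and 0.005 m and horizontal distance between inner_lid and dish_mouth below 0.009 m and z of inner_lid in the frame of dish_mouth between -0.0125 and -0.0075 m and angle between inner_lid's own z axis and vertical below 0.06 rad and z of outer_lid in the frame of inner_lid above 0.089 m and horizontal distance between outer_lid and dish_mouth below 0.05 m and angle between outer_lid's own z axis and vertical below 0.2 rad and contact force between the fingers and outer_lid above 1 N and contact force between each of outer_lid, the arm and inner_lid below 0.1 N and linear speed of outer_lid below 0.03 m/s and linear speed of inner_lid below 0.02 m/s); the arm keeps its last pose, push and grip.
It fails at once if the outer lid is parted from the inner lid while the inner lid is not home in the dish, or the inner lid is lifted or shifted out of place with it (z of outer_lid in the frame of inner_lid above 0.025 m and not (horizontal distance between inner_lid and dish_mouth below 0.009 m and z of inner_lid in the frame of dish_mouth between -0.0125 and -0.0075 m and angle between inner_lid's own z axis and vertical below 0.06 rad)).
It fails at once if the lids are dropped or slammed onto the dish (faster than 0.3 m/s within 20 mm of home) (horizontal distance between inner_lid and dish_mouth below 0.04 m and z of inner_lid in the frame of dish_mouth below 0.01 m and linear speed of inner_lid above 0.3 m/s).
It fails at once if the dish is shifted more than 20 mm (distance of dish from where it was at the start of the episode above 0.02 m).
It fails at once if a bystander is moved more than 30 mm (distance of any of strainer, spoon, jar from where it was at the start of the episode above 0.03 m).
It also fails if it takes over 58 s, if anything falls off the work surface, if the arm or the gripper's body presses on something with over 40 N, if the wrist force passes 120 N, or if a joint passes its speed limit or range.

## Working session

There is one attempt and no reset: what is moved stays moved. The work goes in short steps, Python scripts to look and compute and a tool call to move; the robot and the scene stay as the last step left them, time stands still between calls to the robot, and variables do not carry over. Pictures are saved under pics/ and viewed, at most 12 in all, crops included, and the job is handed in when it is done.

Besides the shell and the picture viewer there is one more tool, called after "Request:" as a command line: name --argument value ..., lists and objects as JSON in quotes. servo_tool: Moves the arm, as the interface text tells. Its arguments: {"type":"object","properties":{"plan":{"type":"string"},"grip":{"type":"number"},"grip_force":{"type":"number"}},"required":["plan"]}

```bash
mkdir -p pics; cat > h.py <<'E'
import numpy as np,cv2
from plant import status,eyes,robot
from scipy.spatial.transform import Rotation as R
def cam(n):
    s=status.read_state(); c=eyes.read_camera(n)
    if n=='wrist':
        T=np.eye(4);T[:3,:3]=R.from_rotvec(s['orientation']).as_matrix();T[:3,3]=s['tool_pos']
        c['world_from_camera']=T@np.array(c['hand_eye'])
    c['world_from_camera']=np.array(c['world_from_camera']); c['name']=n
    return c
def ray(c,u,v):
    f=240/np.tan(np.radians(c['fovy'])/2); x=(u-c['cx']);y=(v-c['cy'])
    if c['name']=='wrist':
        r=np.hypot(x,y)+1e-9;a=r/f; d=np.array([x/r*np.sin(a),y/r*np.sin(a),np.cos(a)])
    else: d=np.array([x/f,y/f,1])
    T=c['world_from_camera']; return T[:3,3],T[:3,:3]@d
def onz(c,u,v,z):
    o,d=ray(c,u,v); return (o+d*(z-o[2])/d[2])
def proj(c,p):
    T=np.linalg.inv(c['world_from_camera']); q=T[:3,:3]@np.array(p)+T[:3,3]
    f=240/np.tan(np.radians(c['fovy'])/2)
    if c['name']=='wrist':
        r=np.hypot(q[0],q[1]); a=np.arctan2(r,q[2]); return np.array([c['cx']+f*a*q[0]/r,c['cy']+f*a*q[1]/r])
    return np.array([c['cx']+f*q[0]/q[2],c['cy']+f*q[1]/q[2]])
E
python3 - <<'E'
from h import *
import pickle
s=status.read_state();print(s)
for n in ('top','side','wrist'):
    c=cam(n);cv2.imwrite(f'pics/{n}0.png',c['image']);pickle.dump(c,open(n+'0.pkl','wb'));print(n,c['fovy'],c['cx'],c['cy'],c['world_from_camera'].round(3).tolist())
E
```

```text
{'t': 0.0, 'q': array([ 1.10260008e+00,  1.31146814e-01,  1.48928917e+00, -1.74650930e-05,
        1.52303538e+00, -8.54089942e-02]), 'dq': array([-3.17894154e-04,  2.75619018e-06, -1.12210487e-03,  2.00686183e-03,
       -1.07817597e-03,  1.61914828e-03]), 'joint_torque': array([-1.25553174e-04, -5.59840786e+01, -4.91766536e+01,  7.67193083e-02,
        3.50327126e-02, -1.79225744e-04]), 'tool_pos': array([0.22384198, 0.55608074, 0.23459059]), 'orientation': array([-5.97520520e-01, -3.08373885e+00,  2.84578552e-03]), 'force': array([ 0.26688958, -1.01846134,  0.26866602]), 'wrist_torque': array([ 0.03559043,  0.00691681, -0.024979  ]), 'gripper_force': 0.0, 'opening': 0.0934463743601103}
top 54.44754131990758 320.99398295508104 237.23694219143036 [[-0.022, -0.998, 0.056, 0.517], [-1.0, 0.021, -0.013, 0.012], [0.012, -0.056, -0.998, 1.291], [0.0, 0.0, 0.0, 1.0]]
side 46.151948018880255 323.22927242304553 239.78197299823947 [[0.957, -0.189, 0.219, 0.286], [-0.289, -0.574, 0.766, -0.982], [-0.018, -0.797, -0.604, 0.865], [0.0, 0.0, 0.0, 1.0]]
wrist 65.70646984690485 324.59376122460924 236.82761067402333 [[0.373, 0.889, 0.267, 0.149], [0.928, -0.357, -0.109, 0.587], [-0.002, 0.288, -0.958, 0.383], [0.0, 0.0, 0.0, 1.0]]
```

View pics/top0.png

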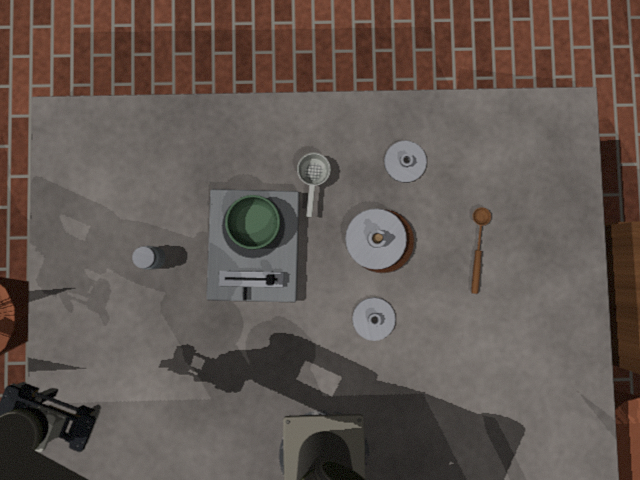

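View pics/side0.png

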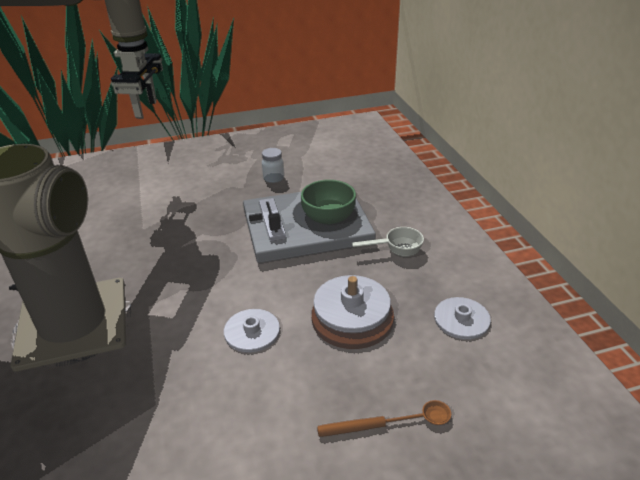

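The top view shows the warmer at (253,245), dish (252,222), grip (271,279), tab (247,293), jar (146,257) and strainer (313,170). Three things look like the outer lid: (377,238), (405,160) and (374,319). I choose (377,238): it is the largest, sits on the round board and has the wooden knob through its collar. I'll check it in a close crop.

```bash
python3 - <<'E'
from h import *
import pickle
t=pickle.load(open('top0.pkl','rb'));s=pickle.load(open('side0.pkl','rb'))
a=cv2.resize(t['image'][180:310,195:435],None,fx=3.3,fy=3.3,interpolation=cv2.INTER_CUBIC)
cv2.imwrite('pics/crop.png',a)
b=cv2.resize(s['image'][170:350,220:420],None,fx=3.3,fy=3.3,interpolation=cv2.INTER_CUBIC)
cv2.imwrite('pics/crops.png',b)
hsv=cv2.cvtColor(t['image'],cv2.COLOR_BGR2HSV)
def big(m):
    cs,_=cv2.findContours(m.astype(np.uint8),cv2.RETR_EXTERNAL,cv2.CHAIN_APPROX_NONE);return max(cs,key=cv2.contourArea)
H,S,V=cv2.split(hsv)
print('green', [ (n,cv2.fitEllipse(cv2.convexHull(big((lambda h:(h[...,0]>45)&(h[...,0]<90)&(h[...,1]>60)&(np.indices(h.shape[:2])[1]>150))(cv2.cvtColor(c['image'],cv2.COLOR_BGR2HSV))) ))) for n,c in (('top',t),)])
m=(V>140)&(S<50); m[:, :340]=0;m[:200]=0;m[290:]=0;m[:,415:]=0
e=cv2.fitEllipse(cv2.convexHull(big(m)));print('outer',e,onz(t,*e[0],.035),onz(t,*e[0],.16-.1))
E
```

```text
green [('top', ((252.90953063964844, 221.7575225830078), (52.58393859863281, 53.660194396972656), 99.27705383300781))]
outer ((375.48724365234375, 238.65419006347656), (58.49883270263672, 59.06654357910156), 151.0465850830078) [ 0.57956071 -0.15164283  0.035     ] [ 0.57830743 -0.14839116  0.06      ]
```

View pics/crop.png

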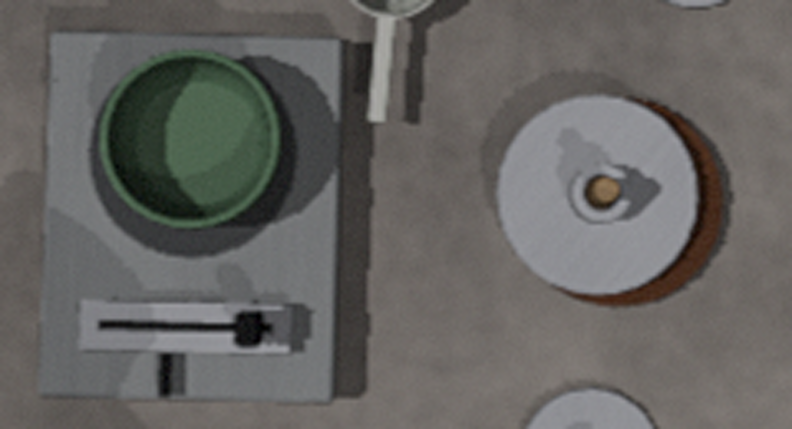

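View pics/crops.png

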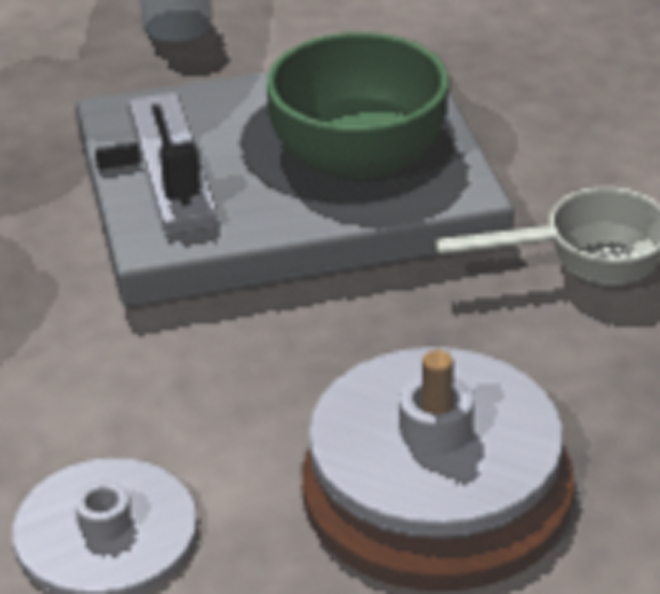

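Confirmed: the middle lid is the largest, with the wooden knob through its collar, sitting on the board. The other two are small decoys with no knob. Now I'll get coarse positions and the wrist orientation.

```bash
python3 - <<'E'
from h import *
import pickle
t=pickle.load(open('top0.pkl','rb'))
s=status.read_state();M=R.from_rotvec(s['orientation']).as_matrix();print(M.round(3))
def P(x,y,z):return onz(t,195+(x+.5)/3.3-.5,180+(y+.5)/3.3-.5,z)
c=[P(*p,.038) for p in((52,33),(338,38),(332,402),(40,397))]
ax=(c[0]+c[1]-c[2]-c[3])[:2];print('yaw',np.degrees(np.arctan2(ax[1],ax[0])),'yaw2',np.degrees(np.arctan2(*(c[0]+c[3]-c[1]-c[2])[:2][::-1]))-90,'centre',sum(c)/4)
print('grip',P(250,327,.092),'tab',P(165,375,.054),'dish',onz(t,252.9,221.76,.098),'knob',P(603,190,.095),'lid',onz(t,375.5,238.65,.035))
E
```

```text
[[-0.928  0.373 -0.001]
 [ 0.373  0.928 -0.001]
 [ 0.    -0.001 -1.   ]]
yaw -2.1943893241096095 yaw2 -2.218653976475551 centre [0.56885204 0.179894   0.038     ]
grip [0.47972648 0.12790651 0.092     ] tab [0.44188908 0.19993089 0.054     ] dish [0.62640953 0.16982874 0.098     ] knob [ 0.58012354 -0.14881451  0.095     ] lid [ 0.57957131 -0.15167764  0.035     ]
```

Request:
servo_tool --plan "-0.033 -0.025 0 -2;-0.066 -0.05 0 -4;-0.1 -0.075 0 -6;-0.133 -0.1 0 -8;-0.166 -0.125 0 -10;-0.2 -0.15 0 -12;-0.233 -0.176 0 -14;-0.266 -0.201 0 -16;-0.3 -0.226 0 -18;-0.333 -0.251 0 -19.7;-0.366 -0.277 0 -19.7;-0.397 -0.302 0 -19.7" --grip -1

```text
t: 1.15
tool_pos: [0.4801, 0.1261, 0.2356]
orientation: [0.061, 3.141, 0.0]
force: [1.1, 0.7, -0.2]
opening: 0.093
gripper_force: 0.0
```

Request:
servo_tool --plan "0 0 0 0;0 0 0 0;0 0 0 0" --grip -0.3

```text
t: 1.4
tool_pos: [0.4792, 0.1283, 0.2353]
orientation: [-0.063, -3.14, -0.001]
force: [-0.1, 0.6, 0.2]
opening: 0.0778
gripper_force: 0.0
```

```bash
python3 - <<'E'
from h import *
import pickle
s=status.read_state();print(s['tool_pos'],s['opening'],s['t'],s['q'],R.from_rotvec(s['orientation']).as_matrix().round(3).tolist())
c=cam('wrist');pickle.dump(c,open('w1.pkl','wb'));cv2.imwrite('pics/w1.png',c['image'])
for p in ([.4797,.1279,.092],[.4419,.1999,.054],[.6264,.1698,.098]):print(proj(c,p))
E
```

```text
[0.47919729 0.1283365  0.23529591] 0.07783645154469629 1.4 [ 1.57855248e-01 -1.52927933e-01  1.77001041e+00  5.85448698e-04
  1.52539047e+00 -1.37292218e+00] [[-0.999, 0.04, -0.001], [0.04, 0.999, 0.0], [0.001, 0.0, -1.0]]
[323.42015472 229.9631781 ]
[401.66267606 175.36167779]
[373.15463004 377.13112886]
```

View pics/w1.png

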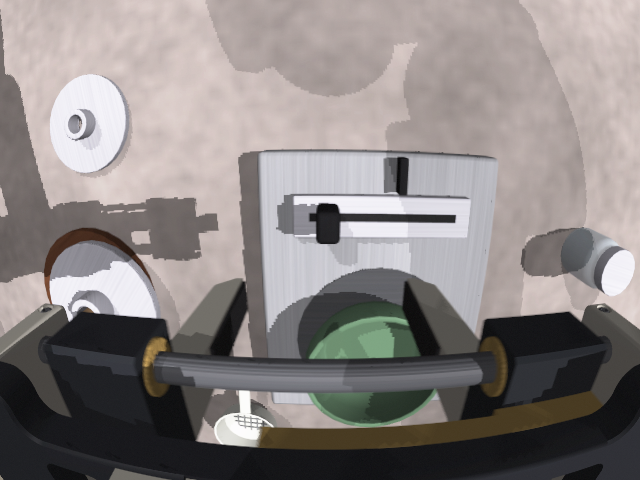

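The wrist view shows the grip at (327,223), the tab at (402,175), and the slot along row 217 between them. I'll measure these by masks.

```bash
python3 - <<'E'
from h import *
import pickle
c=pickle.load(open('w1.pkl','rb'));g=cv2.cvtColor(c['image'],cv2.COLOR_BGR2GRAY)
m=(g<50).astype(np.uint8);m[260:]=0
n,l,st,ce=cv2.connectedComponentsWithStats(m)
for i in range(1,n):
    if st[i,4]>40:print(st[i],ce[i])
# tab side edges: columns per row
for v in range(158,194,5):
    x=np.where(m[v,385:425])[0]+385
    if len(x):print(v,x.min(),x.max(),onz(c,x.mean(),v,.054)[:2])
for v in range(205,243,4):
    x=np.where(m[v,305:350])[0]+305
    if len(x):print(v,x.min(),x.max(),onz(c,x.mean(),v,.092)[:2])
a,b=onz(c,345,217,.052),onz(c,450,219,.052);print(a,b)
E
```

```text
[396 157  12  38 386] [401.66839378 175.37046632]
[ 310  204  145   40 1574] [357.61245235 220.78462516]
[ 51 228  85  32 563] [ 98.95204263 240.06927176]
158 397 406 [0.4261282  0.19983165]
163 397 407 [0.43065975 0.20025846]
168 397 407 [0.4351982  0.20023371]
173 397 407 [0.43975005 0.20021749]
178 397 406 [0.44430886 0.19974561]
183 397 406 [0.44889194 0.19974534]
188 396 406 [0.45348372 0.19928724]
193 399 405 [0.4581269  0.20023866]
205 319 336 [0.45911048 0.13199526]
209 317 337 [0.46237096 0.13147124]
213 316 338 [0.46566265 0.13134628]
217 310 347 [0.46901829 0.13242898]
221 316 339 [0.47231212 0.13149874]
225 317 338 [0.47565586 0.13137344]
229 317 338 [0.47901876 0.1312476 ]
233 317 338 [0.48240178 0.13112119]
237 317 338 [0.48580588 0.13099418]
241 318 337 [0.48923207 0.13086653]
[0.47930977 0.14763014 0.052     ] [0.48454664 0.24843291 0.052     ]
```

Request:
servo_tool --plan "-0.001 0.002 0.03 0;-0.001 0.002 0.065 0;-0.001 0.002 0.1 0;-0.001 0.002 0.13 0;-0.001 0.002 0.148 0;-0.001 0.002 0.155 0;-0.001 0.002 0.155 0;-0.001 0.002 0.155 0"

```text
t: 2.12
tool_pos: [0.4807, 0.1312, 0.0815]
orientation: [0.059, 3.141, 0.0]
force: [-0.2, 0.6, 0.0]
opening: 0.0607
gripper_force: 0.0
```

Request:
servo_tool --plan "0 0 0 0;0 0 0 0;0 0 0 0;0 0 0 0;0 0 0 0;0 0 0 0;0 0 0 0;0 0 0 0" --grip 1 --grip_force 8

```text
t: 2.78
tool_pos: [0.4807, 0.1301, 0.0808]
orientation: [0.062, 3.141, 0.0]
force: [-0.5, -0.1, 2.7]
opening: 0.0198
gripper_force: 8.0
```

```bash
python3 - <<'E'
from h import *
s=status.read_state();print(s['tool_pos'],s['opening'],s['gripper_force'],s['force'],s['t'])
M=R.from_rotvec(s['orientation']).as_matrix();print(M.T@(np.array([.4808,.1985,.08])-s['tool_pos']))
E
```

```text
[0.48074593 0.13011606 0.08079937] 0.01979831383643839 7.995539456605911 [-0.54734561 -0.12500738  2.71426264] 2.7833
[0.00262448 0.06833349 0.00080692]
```

Request:
servo_tool --plan "0 0.006 0 0;0 0.015 0 0;0 0.025 0 0;0 0.035 0 0;0 0.045 0 0;0 0.055 0 0;0 0.063 0 0;0 0.068 0 0;0 0.068 0 0;0 0.068 0 0;0 0.068 0 0"

```text
t: 3.7
tool_pos: [0.4837, 0.1989, 0.0808]
orientation: [0.061, 3.14, 0.002]
force: [4.2, 0.6, -0.2]
opening: 0.0194
gripper_force: 8.0
```

Request:
servo_tool --plan "0 0 0 0;0 0 0 0;0 0 0 0;0 0 0 0;0 0 -0.03 0;0 0 -0.07 0;0 0 -0.11 0;0 0 -0.15 0;0 0 -0.155 0;0 0 -0.155 0;0 0 -0.155 0" --grip -0.3

```text
t: 4.62
tool_pos: [0.4832, 0.198, 0.2353]
orientation: [0.061, 3.141, 0.0]
force: [-0.2, 0.3, -0.5]
opening: 0.0605
gripper_force: 0.0
```

```bash
python3 - <<'E'
from h import *
import pickle
s=status.read_state();print(s['tool_pos'],s['t'],s['opening'])
c=cam('wrist');pickle.dump(c,open('w2.pkl','wb'));g=cv2.cvtColor(c['image'],cv2.COLOR_BGR2GRAY)
cv2.imwrite('pics/w2.png',c['image'])
for nm,p in (('tab',(.4418,.200,.054)),('grip',(.481,.1985,.092))):
    u,v=proj(c,p).round().astype(int);print(nm,u,v)
    for dv in range(-20,21,4):
        x=np.where(g[v+dv,u-22:u+22]<50)[0]+u-22
        if len(x):print(v+dv,x.min(),x.max(),onz(c,x.mean(),v+dv,p[2])[:2].round(4))
E
```

```text
[0.48318613 0.19803095 0.23526831] 4.6167 0.060486415003684485
tab 324 173
157 323 329 [0.4277 0.2019]
161 323 329 [0.4313 0.2018]
165 323 329 [0.4349 0.2016]
169 323 329 [0.4385 0.2015]
173 323 329 [0.442  0.2014]
177 323 329 [0.4456 0.2012]
181 322 329 [0.4492 0.2006]
185 322 329 [0.4528 0.2005]
189 323 329 [0.4565 0.2008]
grip 324 227
207 315 335 [0.4648 0.1996]
211 315 336 [0.4681 0.1998]
215 302 345 [0.4713 0.1981]
219 304 337 [0.4746 0.1976]
223 314 336 [0.478  0.1991]
227 314 336 [0.4814 0.1989]
231 314 336 [0.4848 0.1988]
235 314 336 [0.4881 0.1987]
239 315 335 [0.4916 0.1985]
```

View pics/w2.png

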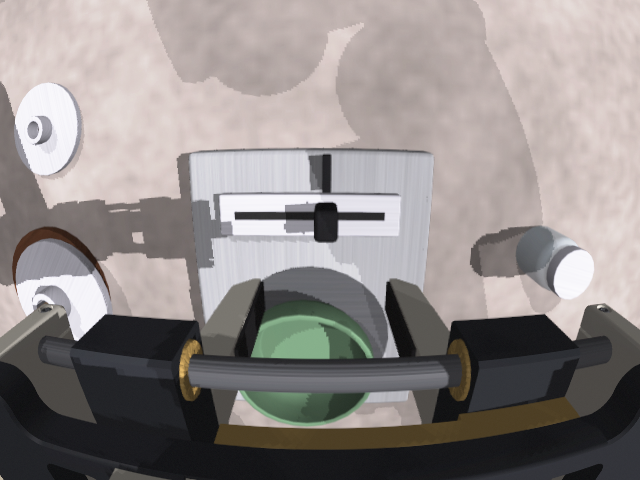

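The grip (326,222) and the tab (326,173) are level to about 1 mm. Next I'll put the wrist camera over the dish to measure its mouth.

Request:
servo_tool --plan "-0.03 -0.003 0 0;-0.07 -0.006 0 0;-0.11 -0.01 0 0;-0.15 -0.014 0 0;-0.19 -0.017 0 0;-0.21 -0.02 0 0;-0.218 -0.02 0 0;-0.218 -0.02 0 0;-0.218 -0.02 0 0"

```text
t: 5.42
tool_pos: [0.6992, 0.1693, 0.2322]
orientation: [-0.062, -3.136, 0.001]
force: [0.1, 0.0, -0.2]
opening: 0.0604
gripper_force: 0.0
```

```bash
python3 - <<'E'
from h import *
s=status.read_state();print(s['tool_pos'],s['t'])
c=cam('wrist');cv2.imwrite('pics/w3.png',c['image'])
h=cv2.cvtColor(c['image'],cv2.COLOR_BGR2HSV)
m=((h[...,0]>45)&(h[...,0]<90)&(h[...,1]>60)).astype(np.uint8)
cs,_=cv2.findContours(m,cv2.RETR_EXTERNAL,cv2.CHAIN_APPROX_NONE);k=max(cs,key=cv2.contourArea)
print(cv2.boundingRect(k))
q=np.array([onz(c,*p[0],.098)[:2] for p in cv2.convexHull(k,returnPoints=True).astype(float)],np.float32)
ctr,r=cv2.minEnclosingCircle(q);print('enc',ctr,r,cv2.fitEllipse(q))
A=np.c_[q,np.ones(len(q))];sol=np.linalg.lstsq(A,(q**2).sum(1),rcond=None)[0];cx,cy=sol[:2]/2;print(cx,cy,np.sqrt(sol[2]+cx*cx+cy*cy))
E
```

```text
[0.69921154 0.16932167 0.23215137] 5.4167
(262, 189, 2, 3)Traceback (most recent call last):
  File "<stdin>", line 9, in <module>
cv2.error: OpenCV(4.12.0) /io/opencv/modules/imgproc/src/shapedescr.cpp:361: error: (-201:Incorrect size of input array) There should be at least 5 points to fit the ellipse in function 'fitEllipseNoDirect'
```

View pics/w3.png

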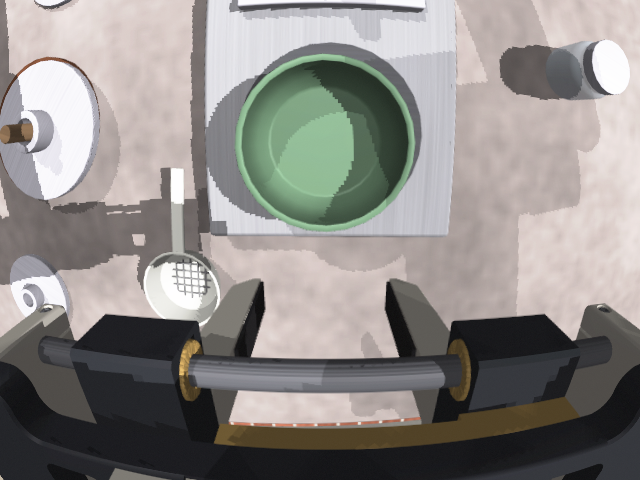

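The dish is whole in view, its rim centred near (325,144) with a radius of about 88 px. I need a looser green mask.

```bash
cat > circ.py <<'E'
from h import *
def circ(c,m,z):
    cs,_=cv2.findContours(m.astype(np.uint8),cv2.RETR_EXTERNAL,cv2.CHAIN_APPROX_NONE);k=max(cs,key=cv2.contourArea)
    q=np.array([onz(c,*p[0],z)[:2] for p in cv2.convexHull(k).astype(float)],np.float32)
    ctr,r=cv2.minEnclosingCircle(q);A=np.c_[q,np.ones(len(q))]
    s=np.linalg.lstsq(A,(q**2).sum(1),rcond=None)[0];x,y=s[:2]/2
    print(cv2.boundingRect(k),'enc',ctr,r,'fit',x,y,np.sqrt(s[2]+x*x+y*y))
E
python3 - <<'E'
from circ import *
c=cam('wrist')
i=c['image'].astype(int);m=(i[...,1]-i[...,2]>15)&(i[...,1]-i[...,0]>8)
circ(c,m,.098)
E
```

```text
(235, 54, 180, 178) enc (0.6287282705307007, 0.1721767783164978) 0.06940137594938278 fit 0.6287235567473155 0.17227718151668645 0.06905960869699006
```

Request:
servo_tool --plan "0.003 -0.025 0 0;0.006 -0.06 0 0;0.01 -0.1 0 0;0.014 -0.14 0 0;0.018 -0.18 0 0;0.023 -0.22 0 0;0.028 -0.26 0 0;0.033 -0.3 0 0;0.036 -0.32 0 0;0.036 -0.324 0 0;0.036 -0.324 0 0;0.036 -0.324 0 0"

```text
t: 6.52
tool_pos: [0.6515, -0.1516, 0.2358]
orientation: [0.061, 3.141, 0.001]
force: [0.0, 0.3, -0.7]
opening: 0.0609
gripper_force: 0.0
```

```bash
python3 - <<'E'
from circ import *
s=status.read_state();print(s['tool_pos'],s['t'],s['q'].round(2))
c=cam('wrist');cv2.imwrite('pics/w4.png',c['image'])
i=c['image'].astype(int)
print(proj(c,[.58,-.15,.095]),proj(c,[.58,-.15,.035]))
g=i.min(2);m=(g>170);circ(c,m,.035)
sat=i[...,2]-i[...,0];k=(sat>40).astype(np.uint8)
n,l,st,ce=cv2.connectedComponentsWithStats(k)
for j in range(1,n):
    if st[j,4]>60:print(st[j],ce[j],onz(c,*ce[j],.095))
E
```

```text
[ 0.65151758 -0.15156186  0.2358359 ] 6.5167 [-0.31  0.32  1.27  0.    1.55 -1.84]
[322.33558128 140.50939909] [322.67610988 138.38317379]
(60, 0, 433, 225) enc (0.45756202936172485, -0.20701296627521515) 0.2307698279619217 fit 0.4403137887653842 -0.20108761036787218 0.22438014589312197
[  62   32   31  200 2666] [ 77.96886722 134.55251313] [ 0.55318761 -0.3684478   0.095     ]
[ 216   49  120  171 2572] [248.33786936 111.94245723] [ 0.55428295 -0.2062907   0.095     ]
[308 131  26  25 517] [320.49323017 142.9787234 ] [ 0.58186322 -0.15149062  0.095     ]
[179 340  20  60 495] [186.12323232 363.03636364] [ 0.78362261 -0.29448709  0.095     ]
[450 340  21  61 519] [462.00385356 369.09055877] [ 0.80203655 -0.01784557  0.095     ]
[ 214  397  365   53 7291] [403.51378412 429.3087368 ] [ 0.88167451 -0.0728577   0.095     ]
```

View pics/w4.png

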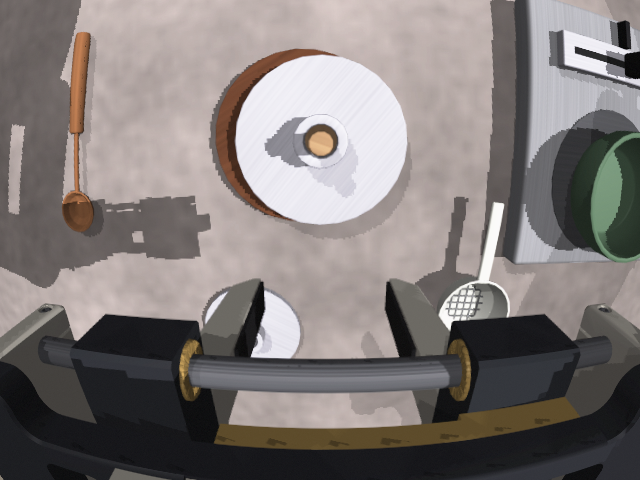

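The knob top is at (320,143), centred in the collar, which gives world (0.582, -0.151). I'll move over it and descend.

Request:
servo_tool --plan "0.035 -0.001 0 0;0.068 -0.002 0.02 0;0.07 -0.002 0.055 0;0.07 -0.002 0.09 0;0.07 -0.002 0.12 0;0.07 -0.002 0.14 0;0.07 -0.002 0.15 0;0.07 -0.002 0.15 0;0.07 -0.002 0.15 0;0.07 -0.002 0.15 0"

```text
t: 7.4
tool_pos: [0.5833, -0.1519, 0.0878]
orientation: [0.06, 3.138, -0.001]
force: [0.0, -0.4, 0.2]
opening: 0.0607
gripper_force: 0.0
```

Request:
servo_tool --plan "0 0 0 0;0 0 0 0"

```text
t: 7.57
tool_pos: [0.583, -0.1523, 0.0876]
orientation: [0.061, 3.138, -0.001]
force: [-1.2, 0.6, 1.0]
opening: 0.0607
gripper_force: 0.0
```

Request:
servo_tool --plan "0 0 0 0;0 0 0 0;0 0 0 0;0 0 0 0;0 0 0 0;0 0 0 0;0 0 0 0;0 0 0 0;0 0 0 0;0 0 0 0;0 0 0 0;0 0 0 0" --grip 1 --grip_force 35

```text
t: 8.57
tool_pos: [0.5817, -0.1521, 0.0856]
orientation: [-0.061, -3.141, 0.0]
force: [-0.4, 0.1, -1.7]
opening: 0.0191
gripper_force: 35.0
```

Request:
servo_tool --plan "0 0 -0.004 0;0 0 -0.012 0;0 0 -0.025 0;0 0 -0.045 0;0 0 -0.07 0;0 0 -0.095 0;0 0 -0.115 0;0 0 -0.122 0;0 0 -0.125 0;0 0 -0.125 0;0 0 -0.125 0;0 0 -0.125 0"

```text
t: 9.57
tool_pos: [0.5807, -0.1517, 0.2085]
orientation: [-0.061, -3.138, -0.002]
force: [-0.2, -0.2, -5.2]
opening: 0.0194
gripper_force: 35.0
```

```bash
python3 - <<'E'
from circ import *
s=status.read_state();print(s)
c=cam('side');cv2.imwrite('pics/s2.png',c['image'][100:400,200:600])
E
```

```text
{'t': 9.5667, 'q': array([-3.40869140e-01,  1.47367185e-01,  1.51912667e+00, -7.32687446e-06,
        1.47837191e+00, -1.87271159e+00]), 'dq': array([-0.00032095,  0.00094317, -0.00112277, -0.00211602,  0.00033913,
       -0.00055807]), 'joint_torque': array([ 1.14304197e-02, -6.03567910e+01, -5.22881377e+01, -3.71645344e-02,
        5.77778171e-02, -8.91682862e-05]), 'tool_pos': array([ 0.58070812, -0.15166306,  0.20854793]), 'orientation': array([-6.11231316e-02, -3.13788917e+00, -1.61163597e-03]), 'force': array([-0.19407452, -0.23170681, -5.20662704]), 'wrist_torque': array([ 0.03914134, -0.0373534 , -0.02405278]), 'gripper_force': 34.99872922897339, 'opening': 0.01940722656727855}
```

View pics/s2.png

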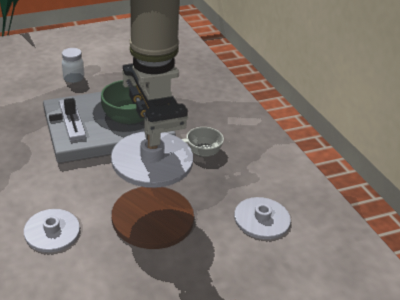

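The side view shows both lids hanging level from the knob at crop (152,150), with the board at (152,215) empty. Now I'll carry them over the dish.

Request:
servo_tool --plan "-0.001 0.006 0 0;-0.002 0.02 0 0;-0.005 0.045 0 0;-0.008 0.075 0 0;-0.011 0.105 0 0;-0.015 0.135 0 0;-0.018 0.165 0 0;-0.021 0.195 0 0;-0.024 0.225 0 0;-0.028 0.255 0 0;-0.031 0.282 0 0;-0.033 0.302 0 0"

```text
t: 10.62
tool_pos: [0.6258, 0.1525, 0.2102]
orientation: [-0.058, -3.14, -0.002]
force: [0.3, -0.6, -4.9]
opening: 0.0192
gripper_force: 35.0
```

Request:
servo_tool --plan "-0.001 0.01 0 0;-0.002 0.017 0 0;-0.002 0.021 0 0;-0.002 0.023 0 0;-0.002 0.023 0 0;-0.002 0.023 0 0;-0.002 0.023 0 0;-0.002 0.023 0 0;-0.002 0.023 0 0"

```text
t: 11.37
tool_pos: [0.6295, 0.1707, 0.2107]
orientation: [0.063, 3.141, -0.0]
force: [-0.2, -0.5, -5.9]
opening: 0.0197
gripper_force: 35.0
```

```bash
python3 - <<'E'
from circ import *
s=status.read_state();M=R.from_rotvec(s['orientation']).as_matrix();print(s['tool_pos'],s['orientation'],s['force'],M.T@(np.array([.6286,.172,.2085])-s['tool_pos']))
c=cam('wrist');i=c['image'].astype(int)
m=(i[...,1]-i[...,2]>15)&(i[...,1]-i[...,0]>8);print(m.sum())
cv2.imwrite('pics/w5.png',c['image'])
E
```

```text
[0.62945341 0.17070288 0.21073738] [ 6.25868246e-02  3.14084024e+00 -9.41230866e-05] [-0.21340447 -0.54498094 -5.89678303] [0.00090469 0.00126222 0.00223719]
0
```

View pics/w5.png

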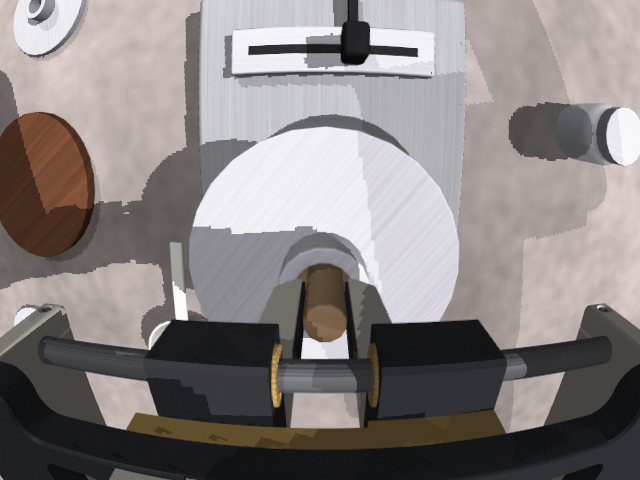

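Both lids hang level, the outer plate hides the dish, and the knob is held at (325,300). I'll lower them slowly.

Request:
servo_tool --plan "0.001 0.001 0.003 0;0.001 0.001 0.009 0;0.001 0.001 0.016 0;0.001 0.001 0.023 0;0.001 0.001 0.03 0;0.001 0.001 0.035 0;0.001 0.001 0.038 0;0.001 0.001 0.038 0;0.001 0.001 0.038 0"

```text
t: 12.17
tool_pos: [0.6283, 0.1724, 0.1724]
orientation: [-0.061, -3.141, 0.0]
force: [0.7, 0.5, -5.1]
opening: 0.0194
gripper_force: 35.0
```

Request:
servo_tool --plan "0 0 0.002 0;0 0 0.004 0;0 0 0.006 0;0 0 0.008 0;0 0 0.009 0;0 0 0.01 0;0 0 0.01 0;0 0 0.01 0"

```text
t: 12.83
tool_pos: [0.6283, 0.1724, 0.1626]
orientation: [-0.061, -3.141, 0.0]
force: [-0.4, 0.7, -5.0]
opening: 0.0195
gripper_force: 35.0
```

Request:
servo_tool --plan "0 0 0.001 0;0 0 0.002 0;0 0 0.003 0;0 0 0.004 0;0 0 0.004 0;0 0 0.004 0"

```text
t: 13.33
tool_pos: [0.6283, 0.1724, 0.1585]
orientation: [-0.061, -3.141, 0.0]
force: [-0.5, 1.0, -4.6]
opening: 0.0194
gripper_force: 35.0
```

Request:
servo_tool --plan "0 0 0.001 0;0 0 0.0015 0;0 0 0.002 0;0 0 0.002 0;0 0 0.002 0"

```text
t: 13.75
tool_pos: [0.6286, 0.1724, 0.1576]
orientation: [0.061, 3.14, 0.0]
force: [-4.7, -0.8, 3.5]
opening: 0.0191
gripper_force: 35.0
```

It made contact at exactly the expected height of 0.1576 m, so the lid is seated. I'll release and rise.

Request:
servo_tool --plan "0 0 0 0;0 0 0 0;0 0 0 0;0 0 0 0;0 0 0 0;0 0 0 0;0 0 0 0;0 0 0 0;0 0 0 0;0 0 0 0" --grip -1

```text
t: 14.58
tool_pos: [0.6284, 0.1724, 0.1566]
orientation: [0.061, 3.141, -0.0]
force: [0.3, 0.2, 1.1]
opening: 0.0809
gripper_force: 0.0
```

Request:
servo_tool --plan "-0.005 0 -0.02 0;-0.02 0 -0.05 0;-0.04 0 -0.075 0;-0.06 0 -0.08 0;-0.07 0 -0.08 0;-0.07 0 -0.08 0;-0.07 0 -0.08 0;-0.07 0 -0.08 0;-0.07 0 -0.08 0;-0.07 0 -0.08 0"

```text
t: 15.42
tool_pos: [0.6975, 0.1698, 0.2363]
orientation: [-0.061, -3.14, 0.0]
force: [0.1, -0.0, 0.3]
opening: 0.0929
gripper_force: 0.0
```

```bash
python3 - <<'E'
from circ import *
s=status.read_state();print(s['tool_pos'],s['t'],s['opening'],s['force'])
c=cam('wrist');i=c['image'].astype(int);cv2.imwrite('pics/w6.png',c['image'])
sat=i[...,2]-i[...,0];k=(sat>40).astype(np.uint8)
n,l,st,ce=cv2.connectedComponentsWithStats(k)
for j in range(1,n):
    if st[j,4]>60 and abs(ce[j][0]-322)<60:print(st[j],ce[j],onz(c,*ce[j],.167))
t=cam('top');i=t['image'].astype(int);sat=i[...,2]-i[...,0];k=(sat>30).astype(np.uint8)
cv2.imwrite('pics/t6.png',t['image'])
E
```

```text
[0.69753459 0.16983349 0.23627756] 15.4167 0.09287827856862035 [ 0.08835147 -0.01564819  0.34775836]
[308 133  34  33 861] [324.63763066 149.1126597 ] [0.6286627  0.17295408 0.167     ]
[275 421  18   4  64] [283.96875  422.359375] [0.83554277 0.13246697 0.167     ]
[295 421  19   4  69] [303.75362319 422.39130435] [0.83557016 0.14839213 0.167     ]
```

View pics/w6.png

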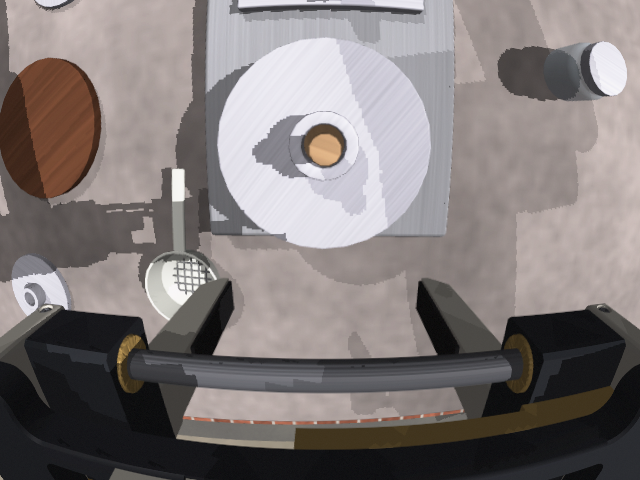

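The lids sit concentric on the dish, with the knob at (325,149) and the collar ring centred at (324,147). I'll go down round the collar with the fingers wide open.

Request:
servo_tool --plan "0.03 0 0 0;0.06 0 0 0;0.069 0 0.02 0;0.069 0 0.05 0;0.069 0 0.075 0;0.069 0 0.095 0;0.069 0 0.104 0;0.069 0 0.108 0;0.069 0 0.108 0;0.069 0 0.108 0;0.069 0 0.108 0"

```text
t: 16.43
tool_pos: [0.6306, 0.1726, 0.1307]
orientation: [0.061, 3.138, 0.001]
force: [0.0, -0.4, 0.3]
opening: 0.0929
gripper_force: 0.0
```

Request:
servo_tool --plan "0 0 0 0;0 0 0 0;0 0 0 0;0 0 0 0;0 0 0 0;0 0 0 0;0 0 0 0;0 0 0 0;0 0 0 0" --grip 1 --grip_force 15

```text
t: 17.18
tool_pos: [0.6293, 0.1723, 0.1286]
orientation: [-0.061, -3.141, 0.0]
force: [-0.8, 0.0, 0.2]
opening: 0.0474
gripper_force: 15.0
```

Request:
servo_tool --plan "0 0 0 0;0 0 0 0;0 0 0 0;0 0 -0.001 0;0 0 -0.003 0;0 0 -0.006 0;0 0 -0.01 0;0 0 -0.015 0;0 0 -0.02 0;0 0 -0.02 0;0 0 -0.02 0" --grip_force 25

```text
t: 18.1
tool_pos: [0.6299, 0.1724, 0.1495]
orientation: [0.061, 3.14, 0.0]
force: [0.2, -1.1, -2.4]
opening: 0.0473
gripper_force: 25.0
```

Request:
servo_tool --plan "0 0 -0.003 0;0 0 -0.01 0;0 0 -0.02 0;0 0 -0.03 0;0 0 -0.04 0;0 0 -0.05 0;0 0 -0.06 0;0 0 -0.07 0;0 0 -0.078 0;0 0 -0.082 0;0 0 -0.083 0;0 0 -0.083 0"

```text
t: 19.1
tool_pos: [0.6295, 0.1723, 0.2318]
orientation: [0.061, 3.141, 0.0]
force: [-0.5, 0.8, -1.5]
opening: 0.0472
gripper_force: 25.0
```

Request:
servo_tool --plan "0 0 0 0;0 0 0 0;0 0 0 0;0 0 0 0;0 0 0 0;0 0 0 0"

```text
t: 19.6
tool_pos: [0.6293, 0.1724, 0.2315]
orientation: [-0.061, -3.141, 0.0]
force: [0.3, -0.7, -2.6]
opening: 0.0468
gripper_force: 25.0
```

```bash
python3 - <<'E'
from circ import *
s=status.read_state();print(s['tool_pos'],s['t'],s['opening'],s['force'],s['dq'].round(3))
c=cam('side');cv2.imwrite('pics/s7.png',cv2.resize(c['image'][60:300,200:460],None,fx=2.3,fy=2.3))
E
```

```text
[0.62932067 0.17236937 0.23146703] 19.6 0.0468191159650515 [ 0.26829499 -0.67221469 -2.56602454] [-0.    -0.    -0.001  0.001 -0.001  0.001]
```

View pics/s7.png

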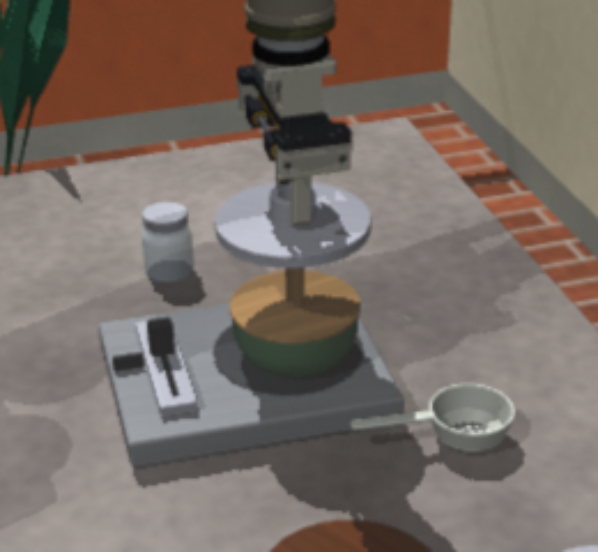

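The inner lid sits level in the dish at (295,310). The outer lid is held level above it at (293,222), clear of the knob, and the grip stands beside the tab. I'll hand in.

```bash
python3 -c "
from plant import robot
print(robot.close_job())"
```

```text
the job is handed in; nothing more can be done
None
```

I handed the job in at about 20 s. By the last measurements and view, the grip is level with the tab to about 1 mm, the inner lid is home in the dish, and the outer lid is held level about 100 mm above its nested height; no verdict came back.

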